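# Lever open the orange dish case at the bioprinting bench

## Robot

A 6-joint arm with a two-finger parallel gripper is mounted at the origin on the work surface. World frame = base frame: x ahead of the robot, y to its left, z up, the work surface at z = 0. Lengths are in mm, angles in rad, forces in N, time in s.
With the tool pointing down it reaches from about 275 to 775 mm from the base axis. Payload 14.6 kg.
Tool frame: the origin (TCP) lies on the centre line of the jaws, within the pads' length; the fingertips stand 19 mm ahead of it and the grasp point (between the pads) is the TCP; z points along the fingers, y is the line along which they close (so a half turn about z gives the same grasp; the last joint's range is limited). The gripper opens to 85 mm and grips with 20 to 120 N. Pads are 22 mm wide; open, the fingers measure 114 mm over their backs; the gripper's body (76 mm by 85 mm) begins 54 mm behind the grasp point. The pads swing forward as they close: fully open they stand 13 mm farther back than shut.
Start: joints at [-1.438, 0.263, -0.048, 1.259, 0, 1.415], TCP at [149.011, -503.412, 222.578] pointing down, gripper open.
Joint ranges: [-2.65, 2.65], [-0.89, 1.7], [-1.18, 1.37], [-2.13, 2.11], [-1.35, 1.29], [-3.14, 3.14]. Speed limits (rad/s): [1.89, 1.89, 2.57, 2.79, 3.14, 3.14].

## Interface

Orientations are given as [roll, pitch, yaw] about the fixed x, y, z axes, in that order (R = Rz(yaw) Ry(pitch) Rx(roll)).
In Python, from plant import manip gives the robot as it stands.
- The arm moves only by the tool send_rows, never from a script. Its argument "motion" is a list of rows, each an object of numbers: "tx", "ty", "tz": the shift along the tool's x, y, z in m; "rx", "ry", "rz": the turn, a rotation vector about the tool's x, y, z in degrees; "claw": the gripper's target within -1 to 1 (fully open at 1, half-way at 0, shut at -1). A call has 1 to 20 rows; each row shifts and turns the commanded pose from where the row before left it, along the tool's axes as they then stand; what a row does not reach is not made up. A row lasts 1/8 s, in which the tool goes at most 62.5 mm and 10.7 degrees, less where a joint would pass 70% of its speed; a pose out of reach is approached as far as the arm can. A call is refused whole if a number of a shift passes 0.0625 or a number of a turn 10.7, either way. A call with a gripper value outside its range is refused whole. The fingers move at their own pace and stop on an object; "grip_force" is the grip in N (left out, the last holds). Time passes only in rows, so rows that do not move let the fingers close. It gives the time, the measured TCP pose, the force, the opening and the grip force at its end, in the units of the state.
- manip.state(): the state, without advancing time (a new reading comes with each control period).
- manip.capture(name): name is "scene" or "top"; returns (picture, depth): 480x640x3 uint8, red, green, blue; 480x640 float32, mm along the optical axis (not along the pixel's ray), 0 where there is no reading.
- manip.get_calibration(name): a dict with "camera_matrix" (3x3 intrinsics, pixels), "R" (3x3) and "t" (3): a world point X has camera coordinates R X + t. Camera axes: x right, y down, z forward; pixel columns grow to the right and rows downward; lengths in mm; the calibration is good to about 2 mm. A picture is of the moment at which its call begins. get_calibration takes no time and is no camera call.
- manip.sign_off(): hands the job in; it is judged then, once.
Trained networks look in the newest picture that a camera, given by its name, has taken for a name from the list of things; names that differ only in an ending like _2 or _b are one class to them, and where a whole thing is asked for, a point or a joint stands for the part that bears it (a point fixed in the world has none). Each returns a list of dicts, best first, with "conf" (0 to 1); they miss things now and then, are a little off and sometimes report something else, mostly with a low value. They report only what shows in the picture. A call takes as long as a camera call. They do not tell look-alikes from the thing itself.
- manip.find_in(label, camera): "centre" ([x, y, z] in mm, in world coordinates, good to about 4 mm: the middle of the surface that is visible of it).
- manip.place_of(label, camera): "centre" ([x, y, z] in mm, in world coordinates, good to about 4 mm: a listed point, or the origin of a listed thing).
The state is a dict: "time_s": time; "joints": joint angles; "joint_vel": joint speeds; "effort": joint torques, N m; "ee_pos": TCP position; "orientation": TCP orientation; "force": force on the tool from outside, world axes, zero at the start; "wrist_torque": the same for the moment, N m; "gripper_width": opening from 0.0 (shut) to 1.0 (fully open); "finger_force": force on a finger pad.
Only numpy, scipy, OpenCV 4.12 (cv2) and the standard library are available. Lean on these libraries where they do the work, as an engineer would, in place of code of your own. Each camera call takes 0.05 s, during which the arm holds its last target. There are 200 camera calls.

## Task

Pick up the yellow-handled pry tool, slip its steel blade under the front lip of the orange lid and lever that lid open until it stands up past 60 degrees and stays there; only the tool may touch the orange case, not the gripper or the arm. Leave the blue case shut, then lay the pry tool gently down on the bench on its two black guards, clear of the orange case, and let go.

Things in the scene. Friction and masses are not known exactly. Their poses are not given: they have to be found in the camera images.
- pry_tool: Loose pry tool, 100 g: yellow handle 84 long, 18 wide, 24 high mm, to be gripped mid-length from above; it lies on two black guards at its ends (x = +-45; 40 wide, 34 high, 6 thick). Origin: under mid-handle on the bench; x along the handle to the blade, z up. Handle axis 22 above the origin. Flat steel blade, 16 wide, 2.5 thick, level with the handle axis, x = 48 to tip at 118.
- case_orange: White dish case with orange lid, fixed, 100 (x) by 90 (y), 60 mm high. Origin: centre of its underside on the bench; front faces -x, z up. The front wall (outer face x = -50) has a notch 54 wide at y = 0, open from 40 mm height up to the lid: a level blade at 50 mm height goes in some 30 mm past the lip's edge. Nothing inside is over 20 mm high. Hinge line along y at x = +50, 60.5 mm high.
- lid_orange (a joint): Angle of the orange lid: 0 shut, grows as its front rises, stop at 1.9 rad. Plate 90 wide, 6 thick, 90 g, underside 60.5 mm above the bench, reaching from the hinge to a lip that overhangs the front by 12 mm (black stripe on top; edge at x = -62 mm of the case). Its stiff hinge takes about 1.5 N at the front edge and holds the lid at any angle.
- lid_blue (a joint): Angle of the blue lid, on a second case like the orange one, standing 14 to 30 cm to one side of it. 0 shut; leave it shut.
Things that resemble listed ones, but are neither listed nor needed, are in the scene too. Several things look just like the pry_tool: the one meant starts nearest to the robot's base.

How it is judged (in metres and radians):
On the way, in this order (a step that is already met when the one before it is completed fails the run):
1. the tool is lifting the orange lid: it touches the case while the lid is between about 6 and 45 degrees open (contact force between pry_tool and case_orange above 0.2 N and value of joint lid_orange between 0.1 and 0.8 rad), for 0.1 s.
2. the orange lid is open past about 57 degrees (value of joint lid_orange above 1 rad), for 0.1 s.
At the end, for the whole second after the job is handed in: The orange lid stands open more than 1.0 rad (57 degrees) and is still; the blue lid is shut (under 0.1 rad); the pry tool lies upright on its guards on the bench (origin within 12 mm of bench height, tilt under 0.2 rad), at rest and not touching the orange case (value of joint lid_orange above 1 rad and velocity of joint lid_orange between -0.05 and 0.05 rad/s and value of joint lid_blue below 0.1 rad and height (world z) of pry_tool between -0.01 and 0.012 m and angle between pry_tool's own z axis and vertical below 0.2 rad and linear speed of pry_tool below 0.03 m/s and contact force between pry_tool and case_orange below 0.1 N).
It fails at once if the gripper or the arm touches the orange case (over 1 N) (contact force between any of the fingers, the arm and case_orange above 1 N).
It fails at once if the blue lid is opened (over 0.15 rad) (value of joint lid_blue above 0.15 rad).
It fails at once if the pry tool is dropped or thrown down (faster than 0.6 m/s within 40 mm of the bench) (height (world z) of pry_tool below 0.04 m and linear speed of pry_tool above 0.6 m/s).
It also fails if it takes over 64 s, if anything falls off the work surface, if the arm or the gripper's body presses on something with over 40 N, if the wrist force passes 120 N, or if a joint passes its speed limit or range.

## Working session

There is one attempt and no reset: what is moved stays moved. The work goes in short steps, Python scripts to look and compute and a tool call to move; the robot and the scene stay as the last step left them, time stands still between calls to the robot, and variables do not carry over. Pictures are saved under pics/ and viewed, at most 10 in all, crops included, and the job is handed in when it is done.

Besides the shell and the picture viewer there is one more tool, called after "Call:" by a JSON object that holds its "op" and its "data". send_rows: Moves the arm, as the interface text tells. Its arguments: {"type":"object","properties":{"motion":{"type":"array","items":{"type":"object","properties":{"tx":{"type":"number"},"ty":{"type":"number"},"tz":{"type":"number"},"rx":{"type":"number"},"ry":{"type":"number"},"rz":{"type":"number"},"claw":{"type":"number"}}}},"grip_force":{"type":"number"}},"required":["motion"]}

```bash
mkdir -p pics; cat > h.py <<'E'
import numpy as np, cv2
from plant import manip
def cap(n,f=None):
    p,d=manip.capture(n)
    if f: cv2.imwrite('pics/'+f,p[:,:,::-1])
    return p,d
def world(n,d):
    c=manip.get_calibration(n);K=np.array(c['camera_matrix']);R=np.array(c['R']);t=np.array(c['t'])
    v,u=np.mgrid[:480,:640]
    P=np.stack([(u-K[0,2])/K[0,0]*d,(v-K[1,2])/K[1,1]*d,d],-1)
    return (P-t)@R
def pix(n,X):
    c=manip.get_calibration(n);q=np.array(c['camera_matrix'])@(np.array(c['R'])@np.array(X)+np.array(c['t']));return np.round(q[:2]/q[2]).astype(int)
E
python3 - <<'E'
from h import *
p,d=cap('top','t1.png');p2,_=cap('scene','s1.png')
for l in ['pry_tool','case_orange','lid_orange','lid_blue']:
  for c in ['top','scene']:
    for f in (manip.find_in,manip.place_of):
      print(l,c,f.__name__,[(np.round(r['centre']).astype(int).tolist(),pix(c,r['centre']).tolist(),round(r['conf'],2)) for r in f(l,c)])
print(manip.state())
E
```

```text
pry_tool top call [([495, -277, 33], [390, 276], 0.91), ([453, -524, 28], [500, 293], 0.72)]
pry_tool top call [([647, -133, 0], [326, 214], 0.71), ([633, 223, 3], [178, 222], 0.57)]
pry_tool scene call [([453, -514, 24], [222, 139], 0.87), ([665, -147, 28], [280, 265], 0.73), ([485, -274, 27], [286, 187], 0.61), ([638, 222, 70], [441, 345], 0.45)]
pry_tool scene call [([437, -503, 2], [231, 143], 0.92), ([645, -133, -2], [292, 269], 0.82), ([458, -276, 3], [293, 187], 0.67)]
case_orange top call [([635, 210, 69], [174, 216], 0.87)]
case_orange top call [([636, 220, 4], [179, 220], 0.91)]
case_orange scene call [([649, 225, 63], [439, 352], 0.68)]
case_orange scene call [([638, 221, -2], [432, 358], 0.85)]
lid_orange top call [([631, 224, 63], [169, 219], 0.85)]Traceback (most recent call last):
  File "<stdin>", line 6, in <module>
ValueError: it knows: case_orange, pry_tool
```

View pics/t1.png

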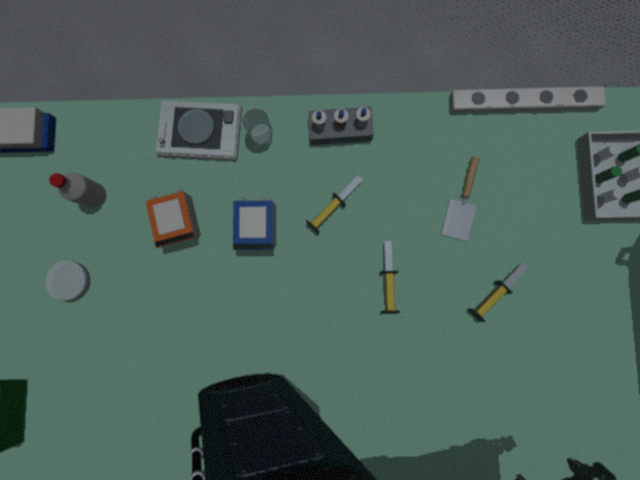

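View pics/s1.png

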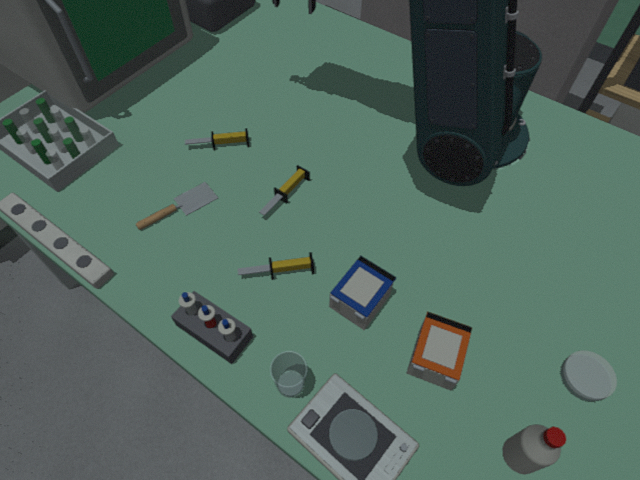

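Top view: there are three look-alike tools, at (390,280), (497,293) and (333,205). Their base distances are about 535, 666 and 658 mm, so I choose the one at (390,280). The orange case is at (170,218) with its dark stripe toward the robot, and the blue one is at (253,224). Next I measure exact poses and check a close crop.

```bash
python3 - <<'E'
from h import *
out=[]
for c in ['top','scene']:
    p,d=cap(c); W=world(c,d); hsv=cv2.cvtColor(p,cv2.COLOR_RGB2HSV)
    H,S,V=[hsv[...,i].astype(int) for i in range(3)]; ok=d>0
    X,Y,Z=W[...,0],W[...,1],W[...,2]
    near=ok&(np.hypot(X-475,Y+277)<110)
    m=near&(H>15)&(H<35)&(S>120)&(Z>15)
    a=W[m]; q=a[:,:2]
    r=cv2.minAreaRect(q.astype(np.float32)); print(c,'yellow',m.sum(),np.round(r[0]),np.round(r[1]),round(r[2],1),'ztop',np.round(np.percentile(a[:,2],[5,50,95])))
    t=near&(Z>9)&(Z<60); b=W[t][:,:2]; mu=b.mean(0); ax=np.linalg.svd(q-q.mean(0),full_matrices=0)[2][0]; ax*=np.sign(ax[0])
    rb=cv2.minAreaRect(b.astype(np.float32)); s=(b-q.mean(0))@ax; n=np.array([-ax[1],ax[0]]); bl=b[s>65]
    print(' axis deg',np.degrees(np.arctan2(ax[1],ax[0])),'extent',np.round(np.percentile(s,[0,1,99,100])),'blade mean',bl.mean(0),'dir deg',np.degrees(np.arctan2(*(bl.mean(0)-q.mean(0))[::-1])))
    for nm,cx,cy in (('orange',636,220),('blue',633,30)):
        k=ok&(np.hypot(X-cx,Y-cy)<95)&(Z>55)&(Z<80); k=cv2.morphologyEx(k.astype(np.uint8),cv2.MORPH_OPEN,np.ones((3,3)))>0
        r=cv2.minAreaRect(W[k][:,:2].astype(np.float32)); print(nm,k.sum(),np.round(r[0],1),np.round(r[1],1),round(r[2],1),'z',np.round(np.percentile(W[k][:,2],[5,50,95]),1),np.round(cv2.boxPoints(r)).tolist())
    for l in ['pry_tool','case_orange']: print(l,[(np.round(r['centre']).tolist(),round(r['conf'],2)) for r in manip.place_of(l,c)])
    if c=='scene': A=cv2.resize(p[150:230,245:325],(560,560),interpolation=2)
    else: B=cv2.resize(p[230:330,340:440],(560,560)[::-1],interpolation=2)[:, :240+80*2]; 
cv2.imwrite('pics/c1.png',np.hstack([A[:, :400],B[:, :400]])[:,:,::-1])
s=manip.state();print(s['ee_pos'],s['orientation'])
E
```

```text
top yellow 280 [ 460. -275.] [84. 16.] 1.0 ztop [29. 34. 37.]
 axis deg 0.3402592558677974 extent [-46. -46. 118. 119.] blade mean [ 551.68112236 -275.73407739] dir deg -0.6634988638861261
orange 1987 [633.9 221.7] [118.6  90.4] 13.8 z [63.  66.8 70.2] [[566.0, 251.0], [587.0, 164.0], [702.0, 192.0], [681.0, 280.0]]
blue 2031 [618.4  31.7] [ 90.7 119.4] 89.7 z [62.6 66.9 70.1] [[559.0, -13.0], [678.0, -14.0], [678.0, 77.0], [559.0, 77.0]]
pry_tool [([464.0, -279.0, 2.0], 0.89), ([646.0, -129.0, 0.0], 0.71), ([438.0, -506.0, 1.0], 0.59)]
case_orange [([637.0, 225.0, 0.0], 0.96)]
scene yellow 263 [ 460. -275.] [89. 20.] 4.5 ztop [18. 32. 36.]
 axis deg 0.9904313271680529 extent [-47. -45. 117. 119.] blade mean [ 552.66200424 -275.40680508] dir deg -1.7949783822526229
orange 2830 [635.5 222.7] [119.2  90.2] 14.3 z [62.7 66.6 69.3] [[567.0, 252.0], [589.0, 164.0], [704.0, 194.0], [682.0, 281.0]]
blue 2292 [619.4  31.8] [119.5  91. ] 0.1 z [62.4 66.5 69.4] [[560.0, 77.0], [560.0, -14.0], [679.0, -14.0], [679.0, 77.0]]
pry_tool [([438.0, -504.0, -2.0], 0.89), ([642.0, -132.0, -3.0], 0.63)]
case_orange [([638.0, 228.0, -2.0], 0.73)]
[ 149.00584135 -503.40178358  222.56134643] [-3.14152802e+00 -9.08827792e-06  2.87765463e-01]
```

View pics/c1.png

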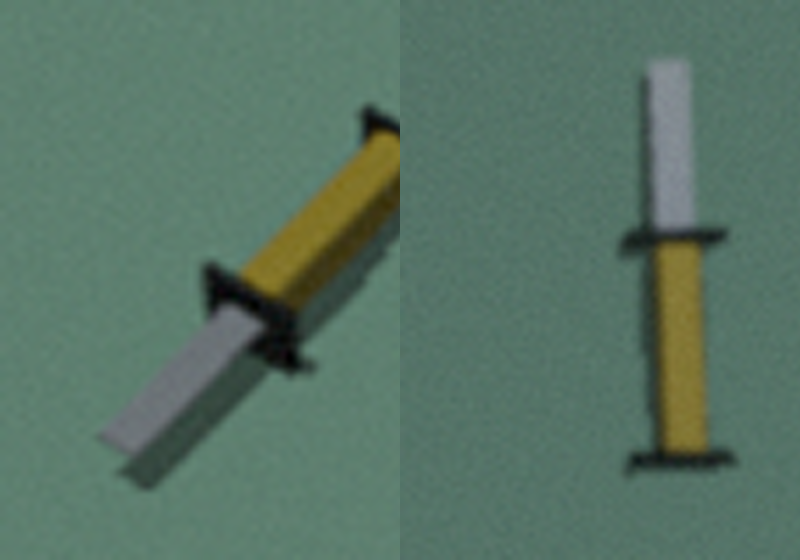

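The crop confirms a complete yellow tool with the blade pointing +x, lying at (461,-275.5) with yaw about 0. The lid rectangle puts the orange case at about (639,223) with yaw 14°.

Call:
{"op": "send_rows", "data": {"motion": [{"rz": 8.25, "claw": 1}, {"rz": 8.25}, {"tx": 0.039, "ty": -0.0285, "tz": 0.0125}, {"tx": 0.039, "ty": -0.0285, "tz": 0.0125}, {"tx": 0.039, "ty": -0.0285, "tz": 0.0125}, {"tx": 0.039, "ty": -0.0285, "tz": 0.0125}, {"tx": 0.039, "ty": -0.0285, "tz": 0.0125}, {"tx": 0.039, "ty": -0.0285, "tz": 0.0125}, {"tx": 0.039, "ty": -0.0285, "tz": 0.0125}, {"tx": 0.039, "ty": -0.0285, "tz": 0.0125}, {}, {}], "grip_force": 90}}

```text
invalid input
```

Call:
{"op": "send_rows", "data": {"motion": [{"tx": 0, "ty": 0, "tz": 0, "rx": 0, "ry": 0, "rz": 8.25, "claw": 1}, {"tx": 0, "ty": 0, "tz": 0, "rx": 0, "ry": 0, "rz": 8.25, "claw": 1}, {"tx": 0.039, "ty": -0.0285, "tz": 0.0125, "rx": 0, "ry": 0, "rz": 0, "claw": 1}, {"tx": 0.039, "ty": -0.0285, "tz": 0.0125, "rx": 0, "ry": 0, "rz": 0, "claw": 1}], "grip_force": 90}}

```text
time_s: 1.35
ee_pos: [227.7, -445.9, 197.2]
orientation: [3.141, -0.0, -0.002]
force: [0.1, -1.2, 0.2]
gripper_width: 1.004
finger_force: 0.0
```

Call:
{"op": "send_rows", "data": {"motion": [{"tx": 0.039, "ty": -0.0285, "tz": 0.0125}, {"tx": 0.039, "ty": -0.0285, "tz": 0.0125}, {"tx": 0.039, "ty": -0.0285, "tz": 0.0125}, {"tx": 0.039, "ty": -0.0285, "tz": 0.0125}, {"tx": 0.039, "ty": -0.0285, "tz": 0.0125}, {"tx": 0.039, "ty": -0.0285, "tz": 0.0125}, {"tx": 0}, {"tx": 0}]}}

```text
invalid input
```

Call:
{"op": "send_rows", "data": {"motion": [{"tx": 0.039, "ty": -0.0285, "tz": 0.0125, "rx": 0, "ry": 0, "rz": 0, "claw": 1}, {"tx": 0.039, "ty": -0.0285, "tz": 0.0125, "rx": 0, "ry": 0, "rz": 0, "claw": 1}, {"tx": 0.039, "ty": -0.0285, "tz": 0.0125, "rx": 0, "ry": 0, "rz": 0, "claw": 1}, {"tx": 0.039, "ty": -0.0285, "tz": 0.0125, "rx": 0, "ry": 0, "rz": 0, "claw": 1}, {"tx": 0.039, "ty": -0.0285, "tz": 0.0125, "rx": 0, "ry": 0, "rz": 0, "claw": 1}, {"tx": 0.039, "ty": -0.0285, "tz": 0.0125, "rx": 0, "ry": 0, "rz": 0, "claw": 1}, {"tx": 0, "ty": 0, "tz": 0, "rx": 0, "ry": 0, "rz": 0, "claw": 1}]}}

```text
time_s: 2.22
ee_pos: [462.6, -273.4, 121.6]
orientation: [-3.14, 0.001, 0.003]
force: [-0.5, -0.6, 0.0]
gripper_width: 0.999
finger_force: 0.0
```

Call:
{"op": "send_rows", "data": {"motion": [{"tx": -0.001, "ty": 0.002, "tz": 0.03, "rx": 0, "ry": 0, "rz": 0, "claw": 1}, {"tx": 0, "ty": 0, "tz": 0.03, "rx": 0, "ry": 0, "rz": 0, "claw": 1}, {"tx": 0, "ty": 0, "tz": 0.025, "rx": 0, "ry": 0, "rz": 0, "claw": 1}, {"tx": 0, "ty": 0, "tz": 0.0125, "rx": 0, "ry": 0, "rz": 0, "claw": 1}, {"tx": 0, "ty": 0, "tz": 0, "rx": 0, "ry": 0, "rz": 0, "claw": 0}, {"tx": 0, "ty": 0, "tz": 0, "rx": 0, "ry": 0, "rz": 0, "claw": -1}, {"tx": 0, "ty": 0, "tz": 0, "rx": 0, "ry": 0, "rz": 0, "claw": -1}, {"tx": 0, "ty": 0, "tz": 0, "rx": 0, "ry": 0, "rz": 0, "claw": -1}, {"tx": 0, "ty": 0, "tz": 0, "rx": 0, "ry": 0, "rz": 0, "claw": -1}, {"tx": 0, "ty": 0, "tz": 0, "rx": 0, "ry": 0, "rz": 0, "claw": -1}], "grip_force": 90}}

```text
time_s: 3.48
ee_pos: [460.2, -277.6, 25.3]
orientation: [3.141, -0.0, -0.0]
force: [-0.4, 0.6, 5.9]
gripper_width: 0.001
finger_force: 2.8
```

The gripper shut to zero, so I look.

```bash
python3 - <<'E'
from h import *
p,d=cap('top');p2,d2=cap('scene')
A=cv2.resize(p[230:340,330:440],(400,400),interpolation=2);B=cv2.resize(p2[140:240,240:340],(400,400),interpolation=2)
cv2.imwrite('pics/c2.png',np.hstack([A,B])[:,:,::-1])
for c in ['top','scene']: print([(np.round(r['centre']).tolist(),round(r['conf'],2)) for r in manip.place_of('pry_tool',c)])
s=manip.state();print(s)
E
```

```text
[([435.0, -504.0, -0.0], 0.94), ([642.0, -131.0, 1.0], 0.88)]
[([644.0, -130.0, 2.0], 0.9), ([439.0, -505.0, 1.0], 0.63), ([459.0, -277.0, 1.0], 0.6)]
{'time_s': 3.675, 'joints': array([-6.94398169e-01,  4.22027849e-01, -3.82646311e-01,  7.65706458e-01,
        2.42511315e-05,  2.44735663e+00]), 'joint_vel': array([-2.08760621e-03, -7.19525956e-05,  1.06979364e-03, -5.96377788e-05,
        2.84020748e-04,  7.02767403e-04]), 'effort': array([-3.28767719e-01, -6.75207353e+01,  2.96189976e+01, -4.19785772e-01,
       -1.37721556e-01,  1.06642583e-04]), 'ee_pos': array([ 460.1870066 , -277.54599059,   25.32440157]), 'orientation': array([ 3.14134532e+00, -3.35005632e-04, -1.62102509e-04]), 'force': array([0.19641196, 0.83921401, 6.37748024]), 'wrist_torque': array([0.24610358, 0.1056921 , 0.01141754]), 'finger_force': 2.8877438424910906, 'gripper_width': 0.0021822506765749607}
```

View pics/c2.png

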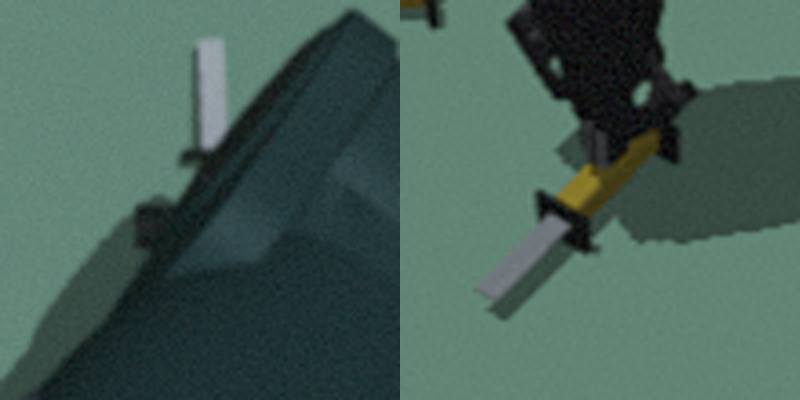

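```bash
python3 - <<'E'
from h import *
p2,d2=cap('scene');W=world('scene',d2)
for z in (6,25,34,60,80): print(z,pix('scene',[460.2,-277.5,z]),[pix('scene',[460.2,-277.5+dy,z]).tolist() for dy in(-57,-9,9,57)])
hsv=cv2.cvtColor(p2,cv2.COLOR_RGB2HSV)
k=(np.hypot(W[...,0]-460,W[...,1]+277)<75)&(hsv[...,2]<75)&(d2>0)&(W[...,2]>5)
for lo in range(5,125,12):
    a=W[k&(W[...,2]>=lo)&(W[...,2]<lo+12)]
    if len(a): print(lo,len(a),np.round(np.percentile(a[:,0],[2,50,98])),np.round(np.percentile(a[:,1],[2,50,98])))
q=p2[140:220,260:340].copy()
cv2.imwrite('pics/c3.png',cv2.resize(np.clip(q.astype(int)*2.5,0,255).astype(np.uint8),(600,600),interpolation=2)[:,:,::-1])
E
```

```text
6 [291 186] [[274, 176], [289, 184], [294, 188], [310, 197]]
25 [291 181] [[273, 171], [288, 179], [294, 183], [310, 192]]
34 [291 179] [[273, 168], [288, 177], [294, 180], [310, 190]]
60 [291 172] [[272, 161], [288, 170], [294, 173], [310, 183]]
80 [290 166] [[272, 155], [287, 164], [293, 168], [310, 177]]
5 60 [418. 472. 511.] [-288. -267. -256.]
17 99 [417. 463. 510.] [-290. -268. -257.]
29 88 [415. 471. 510.] [-292. -269. -257.]
41 36 [455. 468. 473.] [-290. -271. -265.]
53 35 [458. 468. 473.] [-289. -272. -264.]
65 21 [466. 471. 473.] [-283. -273. -265.]
77 76 [453. 472. 475.] [-309. -269. -247.]
89 94 [454. 472. 477.] [-319. -264. -237.]
101 89 [463. 472. 479.] [-326. -284. -229.]
113 143 [454. 472. 479.] [-332. -264. -217.]
```

View pics/c3.png

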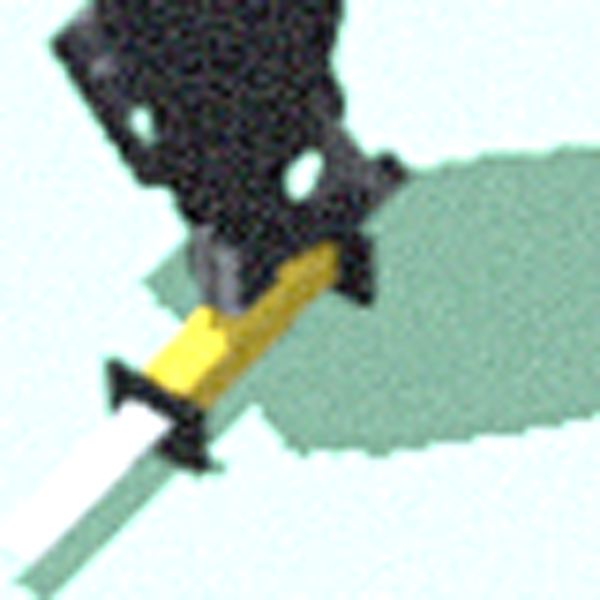

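Call:
{"op": "send_rows", "data": {"motion": [{"tx": 0, "ty": 0, "tz": 0, "rx": 0, "ry": 0, "rz": 0, "claw": 1}, {"tx": 0, "ty": 0, "tz": 0, "rx": 0, "ry": 0, "rz": 0, "claw": 1}, {"tx": 0, "ty": 0, "tz": 0, "rx": 0, "ry": 0, "rz": 0, "claw": 1}, {"tx": 0, "ty": 0, "tz": 0, "rx": 0, "ry": 0, "rz": 0, "claw": 1}, {"tx": 0, "ty": 0, "tz": 0, "rx": 0, "ry": 0, "rz": 0, "claw": 1}, {"tx": 0, "ty": 0, "tz": 0, "rx": 0, "ry": 0, "rz": 0, "claw": 1}]}}

```text
time_s: 4.47
ee_pos: [460.0, -277.4, 24.9]
orientation: [-3.141, 0.0, -0.0]
force: [0.5, -0.6, -0.0]
gripper_width: 1.001
finger_force: 0.0
```

```bash
python3 - <<'E'
from h import *
p2,d2=cap('scene');W=world('scene',d2)
hsv=cv2.cvtColor(p2,cv2.COLOR_RGB2HSV)
k=(np.hypot(W[...,0]-460,W[...,1]+277)<90)&(hsv[...,2]<75)&(d2>0)&(W[...,2]>5)
for lo in range(5,125,12):
    a=W[k&(W[...,2]>=lo)&(W[...,2]<lo+12)]
    if len(a): print(lo,len(a),np.round(np.percentile(a[:,0],[2,50,98])),np.round(np.percentile(a[:,1],[2,25,50,75,98])))
q=p2[130:220,250:340].copy()
cv2.imwrite('pics/c4.png',cv2.resize(np.clip(q.astype(int)*2.5,0,255).astype(np.uint8),(600,600),interpolation=2)[:,:,::-1])
s=manip.state();print(s['ee_pos'],s['force'],s['gripper_width'])
E
```

```text
5 44 [429. 479. 510.] [-279. -272. -271. -269. -261.]
17 86 [430. 479. 510.] [-296. -272. -271. -270. -261.]
29 85 [415. 469. 510.] [-293. -285. -278. -271. -261.]
41 15 [452. 465. 472.] [-323. -321. -321. -233. -228.]
53 59 [451. 467. 473.] [-324. -321. -319. -227. -222.]
65 50 [451. 466. 472.] [-326. -322. -277. -227. -221.]
77 38 [455. 469. 474.] [-326. -322. -320. -228. -220.]
89 113 [450. 469. 475.] [-347. -332. -237. -224. -204.]
101 147 [449. 470. 478.] [-348. -335. -242. -216. -204.]
113 155 [451. 472. 479.] [-344. -302. -252. -216. -205.]
[ 460.0177375  -277.40992074   24.98293363] [-0.05987355  0.20901776  0.38169287] 0.9988731471287974
```

View pics/c4.png

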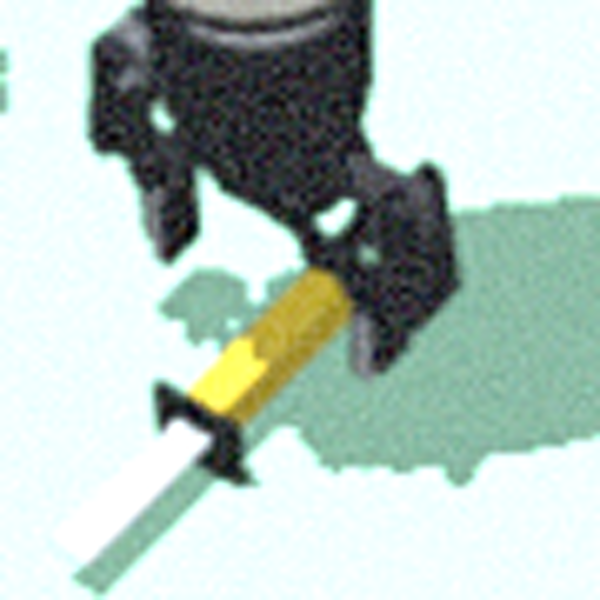

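The open fingertips really stand at z≈46 where 19 is expected, so the true grasp point is about 27 mm above the reported TCP. I go lower by that much.

Call:
{"op": "send_rows", "data": {"motion": [{"tx": 0, "ty": 0, "tz": 0.013, "rx": 0, "ry": 0, "rz": 0, "claw": 1}, {"tx": 0, "ty": 0, "tz": 0.013, "rx": 0, "ry": 0, "rz": 0, "claw": 1}, {"tx": 0, "ty": 0, "tz": 0, "rx": 0, "ry": 0, "rz": 0, "claw": 0.2}, {"tx": 0, "ty": 0, "tz": 0, "rx": 0, "ry": 0, "rz": 0, "claw": -0.3}, {"tx": 0, "ty": 0, "tz": 0, "rx": 0, "ry": 0, "rz": 0, "claw": -1}, {"tx": 0, "ty": 0, "tz": 0, "rx": 0, "ry": 0, "rz": 0, "claw": -1}, {"tx": 0, "ty": 0, "tz": 0, "rx": 0, "ry": 0, "rz": 0, "claw": -1}, {"tx": 0, "ty": 0, "tz": 0, "rx": 0, "ry": 0, "rz": 0, "claw": -1}], "grip_force": 90}}

```text
time_s: 5.52
ee_pos: [460.3, -277.7, -0.4]
orientation: [3.141, -0.001, -0.0]
force: [-0.9, 0.3, 5.5]
gripper_width: 0.191
finger_force: 88.4
```

Call:
{"op": "send_rows", "data": {"motion": [{"tx": 0, "ty": 0, "tz": -0.01, "rx": 0, "ry": 0, "rz": 0, "claw": -1}, {"tx": 0, "ty": 0, "tz": -0.03, "rx": 0, "ry": 0, "rz": 0, "claw": -1}, {"tx": 0, "ty": 0, "tz": -0.04, "rx": 0, "ry": 0, "rz": 0, "claw": -1}, {"tx": 0, "ty": 0, "tz": -0.04, "rx": 0, "ry": 0, "rz": 0, "claw": -1}, {"tx": 0, "ty": -0.03, "tz": -0.01, "rx": 0, "ry": 0, "rz": 0, "claw": -1}, {"tx": -0.003, "ty": -0.05, "tz": 0, "rx": 0, "ry": 0, "rz": 0, "claw": -1}, {"tx": -0.003, "ty": -0.05, "tz": 0, "rx": 0, "ry": 0, "rz": 0, "claw": -1}, {"tx": -0.003, "ty": -0.05, "tz": 0, "rx": 0, "ry": 0, "rz": 0, "claw": -1}, {"tx": -0.003, "ty": -0.05, "tz": 0, "rx": 0, "ry": 0, "rz": 0, "claw": -1}, {"tx": -0.003, "ty": -0.05, "tz": 0, "rx": 0, "ry": 0, "rz": 0, "claw": -1}, {"tx": -0.003, "ty": -0.05, "tz": 0, "rx": 0, "ry": 0, "rz": 0, "claw": -1}, {"tx": -0.003, "ty": -0.05, "tz": 0, "rx": 0, "ry": 0, "rz": 0, "claw": -1}, {"tx": -0.003, "ty": -0.05, "tz": 0, "rx": 0, "ry": 0, "rz": 0, "claw": -1}, {"tx": 0, "ty": -0.02, "tz": 0, "rx": 0, "ry": 0, "rz": -7, "claw": -1}, {"tx": 0, "ty": 0, "tz": 0, "rx": 0, "ry": 0, "rz": -7, "claw": -1}, {"tx": 0, "ty": 0, "tz": 0, "rx": 0, "ry": 0, "rz": 0, "claw": -1}]}}

```text
time_s: 7.52
ee_pos: [436.0, 131.7, 130.4]
orientation: [-3.112, -0.007, 0.293]
force: [0.2, -0.3, -1.2]
gripper_width: 0.189
finger_force: 87.9
```

```bash
cat > m.py <<'E'
from h import *
import sys
s=manip.state();E=s['ee_pos'];print(np.round(E,1),s['orientation'],s['gripper_width'],s['force'])
for c in ['top','scene']:
    p,d=cap(c,c+sys.argv[1]+'.png'); W=world(c,d); hsv=cv2.cvtColor(p,cv2.COLOR_RGB2HSV)
    H,S,V=[hsv[...,i].astype(int) for i in range(3)]
    u=np.array([np.cos(np.radians(14)),np.sin(np.radians(14)),0]);n=np.array([-u[1],u[0],0])
    Q=W-E; s_=Q@u; t_=Q@n; z_=Q[...,2]
    m=(d>0)&(s_>53)&(s_<135)&(abs(t_)<25)&(abs(z_-22)<25)&(S<100)
    a=np.c_[s_[m],t_[m],z_[m]]
    if len(a)<5: continue
    print(c,len(a),'tip',np.percentile(a[:,0],98),'min',a[:,0].min(),'fit t',np.polyfit(a[:,0],a[:,1],1),'t med',np.median(a[:,1]),'z fit',np.polyfit(a[:,0],a[:,2],1),'z med',np.median(a[:,2]))
E
python3 m.py a
```

```text
[436.  131.7 130.4] [-3.11151956 -0.00719646  0.29300963] 0.1893147508538094 [ 0.21390675 -0.29054834 -1.16115102]
top 258 tip 116.76910209358088 min 53.216018861976174 fit t [ 0.04473025 -1.15534289] t med 2.6190074390452525 z fit [1.35171365e-02 2.29346972e+01] z med 24.137012858989877
scene 256 tip 118.2327920202605 min 53.376612812089554 fit t [ 0.03791876 -0.82650366] t med 2.4431026329998287 z fit [5.58970238e-03 2.31528097e+01] z med 23.66193961944215
```

View pics/scenea.png

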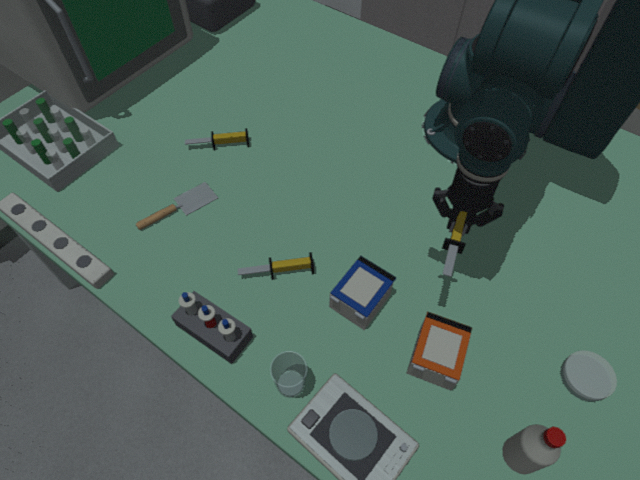

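The tool is held level with the blade pointing at the orange case (tip at px 447,277). The commanded move lost about 40 mm, so I correct the orientation and continue to the front of the notch.

Call:
{"op": "send_rows", "data": {"motion": [{"tx": 0, "ty": 0, "tz": 0, "rx": -1.7, "ry": -0.4, "rz": 2.8, "claw": -1}, {"tx": 0.002, "ty": -0.01, "tz": 0.01, "rx": 0, "ry": 0, "rz": 0, "claw": -1}, {"tx": 0.002, "ty": -0.015, "tz": 0.025, "rx": 0, "ry": 0, "rz": 0, "claw": -1}, {"tx": 0.002, "ty": -0.015, "tz": 0.03, "rx": 0, "ry": 0, "rz": 0, "claw": -1}, {"tx": 0.002, "ty": 0, "tz": 0.025, "rx": 0, "ry": 0, "rz": 0, "claw": -1}, {"tx": 0, "ty": 0, "tz": 0.012, "rx": 0, "ry": 0, "rz": 0, "claw": -1}, {"tx": 0, "ty": 0, "tz": 0, "rx": 0, "ry": 0, "rz": 0, "claw": -1}]}}

```text
time_s: 8.5
ee_pos: [433.4, 172.7, 27.7]
orientation: [-3.141, 0.002, 0.246]
force: [0.7, -0.4, -0.2]
gripper_width: 0.19
finger_force: 88.0
```

```bash
python3 m.py b; python3 - <<'E'
from h import *
p,d=cap('scene');p1,_=cap('top')
A=cv2.resize(p[220:380,380:540],(400,400),interpolation=2);B=cv2.resize(p1[180:340,110:270],(400,400),interpolation=2)
cv2.imwrite('pics/c5.png',np.hstack([A,B])[:,:,::-1])
W=world('scene',d)
k=(d>0)&(np.hypot(W[...,0]-636,W[...,1]-220)<95)&(W[...,2]>57)&(W[...,2]<80); k=cv2.morphologyEx(k.astype(np.uint8),cv2.MORPH_OPEN,np.ones((3,3)))>0
print(np.round(cv2.boxPoints(cv2.minAreaRect(W[k][:,:2].astype(np.float32)))).tolist())
E
```

```text
[433.4 172.7  27.7] [-3.14088703e+00  2.10560255e-03  2.45746982e-01] 0.190258551661011 [ 0.68865826 -0.4343662  -0.22783692]
top 209 tip 117.19081882670227 min 53.22965136830596 fit t [ 0.00859485 -1.57851069] t med -0.8324879429547042 z fit [-8.88900343e-03  2.40517503e+01] z med 23.24385542840129
scene 234 tip 118.74280019245609 min 53.19130128405111 fit t [-4.46275687e-04 -8.81053712e-01] t med -0.8814293961229263 z fit [-8.65920044e-03  2.46035409e+01] z med 23.730929753137683
[[566.0, 252.0], [588.0, 164.0], [705.0, 194.0], [682.0, 281.0]]
```

View pics/c5.png

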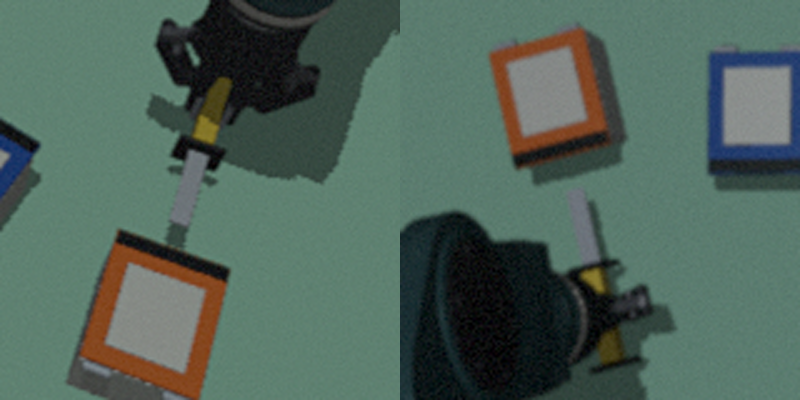

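The blade is on the lid's centre line (within about 1 mm) with the tip 30 mm short of the lip, at a height of about 50. I insert it.

Call:
{"op": "send_rows", "data": {"motion": [{"tx": 0.01, "ty": 0, "tz": 0, "rx": 0, "ry": 0, "rz": 0, "claw": -1}, {"tx": 0.01, "ty": 0, "tz": 0, "rx": 0, "ry": 0, "rz": 0, "claw": -1}, {"tx": 0.01, "ty": 0, "tz": 0, "rx": 0, "ry": 0, "rz": 0, "claw": -1}, {"tx": 0.007, "ty": 0, "tz": 0, "rx": 0, "ry": 0, "rz": 0, "claw": -1}, {"tx": 0.006, "ty": 0, "tz": 0, "rx": 0, "ry": 0, "rz": 0, "claw": -1}, {"tx": 0.006, "ty": 0, "tz": 0, "rx": 0, "ry": 0, "rz": 0, "claw": -1}, {"tx": 0.006, "ty": 0, "tz": 0, "rx": 0, "ry": 0, "rz": 0, "claw": -1}, {"tx": 0, "ty": 0, "tz": 0, "rx": 0, "ry": 0, "rz": 0, "claw": -1}]}}

```text
time_s: 9.7
ee_pos: [487.5, 186.2, 28.1]
orientation: [-3.141, 0.001, 0.246]
force: [0.1, 0.1, -0.8]
gripper_width: 0.197
finger_force: 88.0
```

Call:
{"op": "send_rows", "data": {"motion": [{"tx": 0, "ty": 0, "tz": -0.006, "rx": 0, "ry": 0, "rz": 0, "claw": -1}, {"tx": 0, "ty": 0, "tz": -0.006, "rx": 0, "ry": 0, "rz": 0, "claw": -1}, {"tx": 0.0005, "ty": 0, "tz": -0.006, "rx": 0, "ry": 0, "rz": 0, "claw": -1}, {"tx": 0.001, "ty": 0, "tz": -0.006, "rx": 0, "ry": 0, "rz": 0, "claw": -1}, {"tx": 0.001, "ty": 0, "tz": -0.006, "rx": 0, "ry": 0, "rz": 0, "claw": -1}, {"tx": 0.002, "ty": 0, "tz": -0.006, "rx": 0, "ry": 0, "rz": 0, "claw": -1}, {"tx": 0.0025, "ty": 0, "tz": -0.0065, "rx": 0, "ry": 0, "rz": 0, "claw": -1}, {"tx": 0, "ty": 0, "tz": 0, "rx": 0, "ry": 0, "rz": 0, "claw": -1}, {"tx": 0, "ty": 0, "tz": 0, "rx": 0, "ry": 0, "rz": 0, "claw": -1}]}}

```text
time_s: 10.82
ee_pos: [494.3, 187.9, 70.7]
orientation: [-3.141, 0.0, 0.246]
force: [0.7, 0.4, -1.6]
gripper_width: 0.19
finger_force: 87.9
```

```bash
cat > l.py <<'E'
from h import *
u=np.array([np.cos(np.radians(14.2)),np.sin(np.radians(14.2))]);n=np.array([-u[1],u[0]])
s=manip.state();E=s['ee_pos'];C=np.array([637,223.])
print('tcp in case',np.round([(E[:2]-C)@u,(E[:2]-C)@n,E[2]],1),s['orientation'],s['force'],s['gripper_width'])
for c in ['scene','top']:
    p,d=cap(c,'z%d%s.png'%(s['time_s']*100,c)); W=world(c,d); hsv=cv2.cvtColor(p,cv2.COLOR_RGB2HSV)
    x=(W[...,:2]-C)@u; y=(W[...,:2]-C)@n; z=W[...,2]
    m=(d>0)&(abs(y)<60)&(x>-70)&(x<90)&(z>61)&(hsv[...,1]>150)&((hsv[...,0]<14)|(hsv[...,0]>172))
    a=np.c_[x[m],z[m]]
    if len(a)>20:
        v=np.linalg.svd(a-a.mean(0),full_matrices=0)[2][0]; print(c,len(a),'lid deg',np.degrees(np.arctan2(v[1],-v[0]))%180,'max z',np.percentile(a[:,1],98),'x',np.percentile(a[:,0],[2,98]))
E
python3 l.py
```

```text
tcp in case [-147.     1.    70.7] [-3.14127637e+00  1.61587317e-04  2.46059227e-01] [ 0.73096587  0.38204031 -1.64604163] 0.19004762579335086
scene 1253 lid deg 23.723992915966676 max z 105.98890188705084 x [-36.98990471  51.13978079]
top 608 lid deg 23.567416520841324 max z 111.3927091390817 x [-50.60718102  47.42316207]
```

Call:
{"op": "send_rows", "data": {"motion": [{"tx": 0.0025, "ty": 0, "tz": -0.005, "rx": 0, "ry": 0, "rz": 0, "claw": -1}, {"tx": 0.0025, "ty": 0, "tz": -0.005, "rx": 0, "ry": 0, "rz": 0, "claw": -1}, {"tx": 0.003, "ty": 0, "tz": -0.005, "rx": 0, "ry": 0, "rz": 0, "claw": -1}, {"tx": 0.0035, "ty": 0, "tz": -0.0045, "rx": 0, "ry": 0, "rz": 0, "claw": -1}, {"tx": 0.0035, "ty": 0, "tz": -0.0045, "rx": 0, "ry": 0, "rz": 0, "claw": -1}, {"tx": 0.004, "ty": 0, "tz": -0.004, "rx": 0, "ry": 0, "rz": 0, "claw": -1}, {"tx": 0.0045, "ty": 0, "tz": -0.004, "rx": 0, "ry": 0, "rz": 0, "claw": -1}, {"tx": 0.0045, "ty": 0, "tz": -0.0035, "rx": 0, "ry": 0, "rz": 0, "claw": -1}, {"tx": 0.0045, "ty": 0, "tz": -0.0035, "rx": 0, "ry": 0, "rz": 0, "claw": -1}, {"tx": 0.0055, "ty": 0, "tz": -0.003, "rx": 0, "ry": 0, "rz": 0, "claw": -1}, {"tx": 0.0055, "ty": 0, "tz": -0.003, "rx": 0, "ry": 0, "rz": 0, "claw": -1}, {"tx": 0.006, "ty": 0, "tz": -0.002, "rx": 0, "ry": 0, "rz": 0, "claw": -1}, {"tx": 0.006, "ty": 0, "tz": -0.002, "rx": 0, "ry": 0, "rz": 0, "claw": -1}, {"tx": 0.004, "ty": 0, "tz": -0.001, "rx": 0, "ry": 0, "rz": 0, "claw": -1}, {"tx": 0, "ty": 0, "tz": 0, "rx": 0, "ry": 0, "rz": 0, "claw": -1}, {"tx": 0, "ty": 0, "tz": 0, "rx": 0, "ry": 0, "rz": 0, "claw": -1}]}}

```text
time_s: 12.92
ee_pos: [551.8, 202.3, 120.6]
orientation: [-3.141, 0.001, 0.246]
force: [0.5, 0.1, -0.7]
gripper_width: 0.194
finger_force: 88.1
```

```bash
python3 l.py
```

```text
tcp in case [-87.7   0.8 120.6] [-3.14134839e+00  6.06544821e-04  2.45971362e-01] [ 0.5054819   0.06869533 -0.7405423 ] 0.19412495412497502
scene 857 lid deg 76.86703845432582 max z 171.0460619181922 x [28.38381507 55.43900104]
top 151 lid deg 76.01216831310155 max z 173.68465689500076 x [25.89037088 41.50802446]
```

The lid stands at about 77°. I back straight off, then lower.

Call:
{"op": "send_rows", "data": {"motion": [{"tx": -0.01, "ty": 0, "tz": 0, "rx": 0, "ry": 0, "rz": 0, "claw": -1}, {"tx": -0.025, "ty": 0, "tz": 0, "rx": 0, "ry": 0, "rz": 0, "claw": -1}, {"tx": -0.035, "ty": 0, "tz": 0, "rx": 0, "ry": 0, "rz": 0, "claw": -1}, {"tx": -0.035, "ty": 0, "tz": 0, "rx": 0, "ry": 0, "rz": 0, "claw": -1}, {"tx": -0.035, "ty": 0, "tz": 0, "rx": 0, "ry": 0, "rz": 0, "claw": -1}, {"tx": -0.025, "ty": 0, "tz": 0.01, "rx": 0, "ry": 0, "rz": 0, "claw": -1}, {"tx": -0.005, "ty": 0, "tz": 0.025, "rx": 0, "ry": 0, "rz": 0, "claw": -1}, {"tx": 0, "ty": 0, "tz": 0.025, "rx": 0, "ry": 0, "rz": 0, "claw": -1}, {"tx": 0, "ty": 0, "tz": 0.025, "rx": 0, "ry": 0, "rz": 0, "claw": -1}, {"tx": 0, "ty": 0, "tz": 0.015, "rx": 0, "ry": 0, "rz": 0, "claw": -1}, {"tx": 0, "ty": 0, "tz": 0.01, "rx": 0, "ry": 0, "rz": 0, "claw": -1}, {"tx": 0, "ty": 0, "tz": 0, "rx": 0, "ry": 0, "rz": 0, "claw": -1}, {"tx": 0, "ty": 0, "tz": 0, "rx": 0, "ry": 0, "rz": 0, "claw": -1}]}}

```text
time_s: 14.65
ee_pos: [387.0, 161.0, 11.2]
orientation: [-3.141, -0.0, 0.246]
force: [0.0, 0.2, -1.9]
gripper_width: 0.192
finger_force: 88.1
```

```bash
python3 l.py; python3 m.py c
```

```text
tcp in case [-257.5    1.2   11.2] [-3.14131262e+00 -7.52926741e-05  2.46027227e-01] [ 0.03817749  0.15823084 -1.9257215 ] 0.19172072176159807
scene 853 lid deg 76.8813917754954 max z 171.35484264992826 x [28.22354634 55.52933296]
top 151 lid deg 78.96751611011555 max z 173.13390173282193 x [25.80838196 41.63385268]
[387.1 161.   11.2] [-3.14128394e+00 -2.22178129e-04  2.46049651e-01] 0.19430789699100579 [-0.71017275 -0.20009887 -2.04292131]
top 207 tip 116.9597112629727 min 53.20955919001559 fit t [-0.0015525  -0.66222498] t med -0.8905736665407306 z fit [4.86554489e-03 2.29285951e+01] z med 23.33763915286604
scene 214 tip 117.97521099219094 min 53.05863338208309 fit t [ 0.00626638 -1.40317906] t med -0.8347171984404542 z fit [-3.24323175e-04  2.29925924e+01] z med 23.065376575762095
```

The lid holds at 77° and the tool is still level in the grip. I lower the last 11 mm slowly.

Call:
{"op": "send_rows", "data": {"motion": [{"tx": 0, "ty": 0, "tz": 0.004, "rx": 0, "ry": 0, "rz": 0, "claw": -1}, {"tx": 0, "ty": 0, "tz": 0.003, "rx": 0, "ry": 0, "rz": 0, "claw": -1}, {"tx": 0, "ty": 0, "tz": 0.002, "rx": 0, "ry": 0, "rz": 0, "claw": -1}, {"tx": 0, "ty": 0, "tz": 0.001, "rx": 0, "ry": 0, "rz": 0, "claw": -1}, {"tx": 0, "ty": 0, "tz": 0.001, "rx": 0, "ry": 0, "rz": 0, "claw": -1}, {"tx": 0, "ty": 0, "tz": 0, "rx": 0, "ry": 0, "rz": 0, "claw": -1}]}}

```text
time_s: 15.6
ee_pos: [386.8, 160.9, -0.3]
orientation: [-3.141, 0.001, 0.246]
force: [-0.1, 0.1, -1.5]
gripper_width: 0.195
finger_force: 88.3
```

Call:
{"op": "send_rows", "data": {"motion": [{"tx": 0, "ty": 0, "tz": 0.001, "rx": 0, "ry": 0, "rz": 0, "claw": -1}, {"tx": 0, "ty": 0, "tz": 0, "rx": 0, "ry": 0, "rz": 0, "claw": -1}, {"tx": 0, "ty": 0, "tz": 0, "rx": 0, "ry": 0, "rz": 0, "claw": -1}]}}

```text
time_s: 15.98
ee_pos: [386.9, 160.9, -0.4]
orientation: [-3.141, -0.0, 0.246]
force: [-6.7, -1.9, 27.3]
gripper_width: 0.191
finger_force: 92.1
```

Bench contact. I release in small steps, then rise.

Call:
{"op": "send_rows", "data": {"motion": [{"tx": 0, "ty": 0, "tz": -0.0007, "rx": 0, "ry": 0, "rz": 0, "claw": -1}, {"tx": 0, "ty": 0, "tz": 0, "rx": 0, "ry": 0, "rz": 0, "claw": -0.4}, {"tx": 0, "ty": 0, "tz": 0, "rx": 0, "ry": 0, "rz": 0, "claw": 0.2}, {"tx": 0, "ty": 0, "tz": 0, "rx": 0, "ry": 0, "rz": 0, "claw": 1}, {"tx": 0, "ty": 0, "tz": 0, "rx": 0, "ry": 0, "rz": 0, "claw": 1}, {"tx": 0, "ty": 0, "tz": 0, "rx": 0, "ry": 0, "rz": 0, "claw": 1}, {"tx": 0, "ty": 0, "tz": -0.02, "rx": 0, "ry": 0, "rz": 0, "claw": 1}, {"tx": 0, "ty": 0, "tz": -0.04, "rx": 0, "ry": 0, "rz": 0, "claw": 1}, {"tx": 0, "ty": 0, "tz": -0.04, "rx": 0, "ry": 0, "rz": 0, "claw": 1}, {"tx": 0, "ty": 0, "tz": 0, "rx": 0, "ry": 0, "rz": 0, "claw": 1}, {"tx": 0, "ty": 0, "tz": 0, "rx": 0, "ry": 0, "rz": 0, "claw": 1}]}}

```text
time_s: 17.35
ee_pos: [386.6, 160.8, 98.9]
orientation: [-3.141, 0.001, 0.246]
force: [0.1, -0.4, -0.3]
gripper_width: 0.999
finger_force: 0.0
```

```bash
python3 l.py; python3 m.py d; python3 -c "
from h import *
manip.capture('scene');print(manip.place_of('pry_tool','scene'))"
```

```text
tcp in case [-258.     1.2   98.9] [-3.14123579e+00  1.05301101e-03  2.45987489e-01] [ 0.13360818 -0.42550242 -0.28846559] 0.9987323869305748
scene 854 lid deg 76.90259713856013 max z 171.4071481896624 x [28.35450855 55.43655988]
top 147 lid deg 78.92223238181454 max z 172.30613407224413 x [25.7925008  41.51547735]
[386.2 160.8  98.5] [-3.14119116e+00  2.37148400e-03  2.46011505e-01] 0.9967726420440471 [-0.23314575 -0.08349984  0.18902265]
[{'centre': [383.5, 163.2, 3.5], 'conf': 0.96}, {'centre': [436.3, -504.6, 1.2], 'conf': 0.72}]
```

View pics/scened.png

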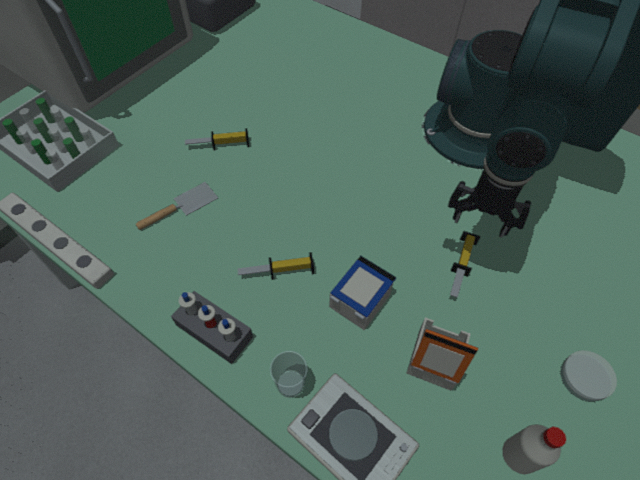

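The picture shows the orange lid standing open (445,350), the blue lid shut (363,287), and the tool on its guards, clear of the case (465,262).

```bash
python3 -c "
from plant import manip
print(manip.sign_off())"
```

```text
the job is handed in; nothing more can be done
None
```

I levered the orange lid open to about 77° and it stays there, left the blue lid shut, laid the pry tool down on its guards clear of the orange case, and handed the job in; no verdict came back.

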